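# Ready the solder feeder for threading

### The arm

A 7-joint arm with a two-finger parallel gripper is mounted at the origin on the work surface. World frame = base frame: x ahead of the robot, y to its left, z up, the work surface at z = 0. Lengths are in mm, angles in rad, forces in N, time in s.
With the tool pointing down it reaches from about 400 to 850 mm from the base axis. Payload 4.4 kg.
Tool frame: the origin (TCP) lies midway between the tips of the shut fingers; the grasp point (between the pads) lies 19 mm behind it; z points along the fingers, y is the line along which they close (so a half turn about z gives the same grasp; the last joint's range is limited). The gripper opens to 94 mm and grips with 3 to 60 N. Pads are 16 mm wide; open, the fingers measure 119 mm over their backs; the gripper's body (75 mm by 177 mm) begins 78 mm behind the grasp point.
Start: joints at [1.246, 0.628, 0.038, 1.517, -0.027, 0.996, -0.02], TCP at [166.378, -628.36, 168.578] pointing down, gripper open.
Joint ranges: [-3.06, 3.06], [-0.37, 2.12], [-1.25, 1.32], [0.18, 2.47], [-1.1, 4.24], [0.23, 1.98], [-2.94, 2.94]. Speed limits (rad/s): [2.57, 2.57, 3.14, 3.14, 3.14, 3.14, 3.14].

### API

Orientations are given as [roll, pitch, yaw] about the fixed x, y, z axes, in that order (R = Rz(yaw) Ry(pitch) Rx(roll)).
In Python, from plant import telemetry, optics, r gives the robot as it stands.
- The arm moves only by the tool drive_tool, never from a script. Its argument "plan" is text: rows parted by semicolons, each of 5 numbers parted by spaces: the shift along the tool's x, y, z in units of 40 mm (1.0 is 40 mm), then the turn about the tool's z in units of 6 degrees (1.0 is 6 degrees), then the closure, from 0 (fully open) to 1 (shut). In form: x y z twist gripper; .... A call has 1 to 8 rows; each row shifts and turns the commanded pose from where the row before left it, along the tool's axes as they then stand; what a row does not reach is not made up. A row lasts 1/12 s, in which the tool goes at most 41.7 mm and 7.16 degrees, less where a joint would pass 70% of its speed; a pose out of reach is approached as far as the arm can. A call is refused whole if a number of a shift passes 1 or a number of a turn 1, either way. A call with a gripper value outside its range is refused whole. The fingers move at their own pace and stop on an object; "force" is the grip in N (left out, the last holds). Time passes only in rows, so rows that do not move let the fingers close. It gives the time, the measured TCP pose, the force, the opening and the grip force at its end, in the units of the state.
- telemetry.state(): the state, without advancing time (a new reading comes with each control period).
- optics.read_camera(name): name is "scene" or "top"; returns a dict with "image" (480x640x3 uint8, red, green, blue), "intrinsics" (3x3 intrinsics, pixels), "origin" and "attitude" of the camera in the world. Camera axes: x right, y up, looking along -z (the intrinsics and any distortion apply to the point x, -y, -z); pixel columns grow to the right and rows downward; lengths in mm; the calibration is good to about 2 mm. A picture is of the moment at which its call begins. There is no depth.
- r.close_job(): hands the job in; it is judged then, once.
The state is a dict: "time_s": time; "qpos": joint angles; "joint_vel": joint speeds; "effort": joint torques, N m; "ee_pos": TCP position; "tcp_rot": TCP orientation; "force": force on the tool from outside, world axes, zero at the start; "torque": the same for the moment, N m; "gripper_width": opening from 0.0 (shut) to 1.0 (fully open); "grasp_force": force on a finger pad.
Only numpy, scipy, OpenCV 4.12 (cv2) and the standard library are available. Lean on these libraries where they do the work, as an engineer would, in place of code of your own. Each camera call takes 0.05 s, during which the arm holds its last target. There are 200 camera calls.

### The job

Get the solder feeder ready for threading: hang the orange wire guide astride the feed bar, one leg on each side, and let go of it. Then push the yellow paddle of the feeder's sprung tensioner arm back, away from its rest stop, past the ratchet click so that the arm's red pointer is over the green part of the scale, and keep holding it there: finish while still holding the arm against its spring. Leave the other things on the bench where they are.

Things in the scene. Friction and masses are not known exactly. Their poses are not given: they have to be found in the camera images.
- guide_center (a point): Centre of the wire guide: orange upside-down U, 200 g, stands on two legs, 50 x 40 x 110 mm. Legs at its x = +-18 mm, 30 mm clear between them along x, open along y. Roof: underside 15 mm, top 21 mm above this point. On it a grip fin, 12 mm thick along x, 34 mm along y, from 21 to 55 mm above this point. Feet 55 mm below it. Same after half a turn about z.
- bar_mid (a point): Feed bar: a fixed horizontal steel bar 14 mm in diameter on two aluminium posts. This point is the middle of the bar's axis, 145 mm above the bench; the bar runs along its y axis, 98 mm free each side of the middle before the posts, which end 9 mm above the bar's axis.
- feed_bar: The whole feed bar stand (base plate 70 x 230 mm, posts, bar), fixed to the bench; origin under its middle on the bench, y along the bar.
- pivot (a point): On the bench under the vertical pivot axis of the tensioner arm; fixed on the feeder, its x and y axes are those of the feeder base (x towards the solder reel, y towards the scale).
- tensioner_root (a point): The black tensioner arm with white idler roller and yellow paddle, turning about a vertical pivot; origin on the pivot axis 52 mm above the bench. Its y axis runs out along the arm (150 mm), its x axis is the way it is pushed (towards the reel). The spring pushes it back along -x.
- paddle (a point): Centre of the upright yellow paddle on the arm, 122 mm from the pivot, 95 mm above the bench; 8 mm thick along x (the push direction), 44 mm along y (outward), from 65 to 125 mm high. In front (-x) of it is free room over the flat base (12 mm) and the scale (48 mm high, beyond the tip). A white idler roller 26 mm across, 100 mm high, stands on the arm 72 mm from the pivot.
- tensioner (a joint): Arm angle, rad: 0 at rest, growing as the paddle is pushed along its +x (clockwise from above) to the end stop at 0.62. The ratchet crest is felt at about 0.34; from 0.42 on the arm is past the click, its pointer over the green. It does not latch: let go, it springs back to 0. The push at the paddle is 4 to 8 N.
- tip_cleaner: Bystander: steel tin 72 mm across with copper wool, about 52 mm high; origin under it.
- spare_reel: Bystander: spare solder reel with red flanges, 60 mm across, 54 mm high; origin under it.
- flux_bottle: Bystander: white bottle 40 mm across, 85 mm high; origin under it.
- screwdriver: Bystander: red screwdriver, 170 mm, lying along its x.
- parts_tray: Bystander: blue divided tray 110 x 80 x 30 mm; origin under it.
- shrink_pack: Bystander: blue pack 60 x 45 x 18 mm; origin under it.
Mind the look-alikes: they are no part of the job. Leave any purple look-alike of the feed_bar alone.

How it is judged (in metres and radians):
On the way, in this order (a step that is already met when the one before it is completed fails the run):
1. the wire guide hangs astride the bar, let go (x of guide_center in the frame of bar_mid between -0.02 and 0.02 m and y of guide_center in the frame of bar_mid between -0.085 and 0.085 m and height (world z) of guide_center between 0.122 and 0.152 m and angle between guide_center's own z axis and vertical below 0.5 rad and contact force between guide and feed_bar above 0.5 N and contact force between guide and the fingers below 0.05 N), for 0.3 s.
2. the tensioner arm is pushed past its click (value of joint tensioner above 0.42 rad and (contact force between tensioner and the fingers above 2 N or contact force between tensioner and the arm above 2 N)), for 0.3 s.
At the end, for the whole second after the job is handed in: The guide hangs on the bar between the posts, astride it (its centre within 20 mm of the bar sideways, 122 to 152 mm high, tilted less than 0.5 rad), touched by no finger; the tensioner arm is past 0.42 rad and the robot is holding it there with more than 2 N through the last second (all of step 1 and all of step 2); the arm keeps its last pose, push and grip.
It fails at once if a bystander is pushed more than 40 mm from its place (distance of any of tip_cleaner, spare_reel, flux_bottle, screwdriver, parts_tray, shrink_pack from where it was at the start of the episode above 0.04 m).
It fails at once if an upright bystander is tipped over (angle between any of flux_bottle, spare_reel, tip_cleaner, parts_tray's own z axis and vertical above 0.6 rad).
It also fails if it takes over 51 s, if anything falls off the work surface, if the arm or the gripper's body presses on something with over 40 N, if the wrist force passes 120 N, or if a joint passes its speed limit or range.

## Working session

There is one attempt and no reset: what is moved stays moved. The work goes in short steps, Python scripts to look and compute and a tool call to move; the robot and the scene stay as the last step left them, time stands still between calls to the robot, and variables do not carry over. Pictures are saved under pics/ and viewed, at most 10 in all, crops included, and the job is handed in when it is done.

Besides the shell and the picture viewer there is one more tool, called in YAML: its name, and indented under it one key for each argument. drive_tool: Moves the arm, as the interface text tells. Its arguments: {"type":"object","properties":{"plan":{"type":"string"},"force":{"type":"number"}},"required":["plan"]}

```bash
mkdir -p pics; cat > h.py <<'E'
import cv2,numpy as np
from plant import telemetry, optics, r
def cam(n,fn=None):
    c=optics.read_camera(n)
    if fn: cv2.imwrite('pics/'+fn,np.ascontiguousarray(c['image'][:,:,::-1]))
    return c
def Rof(c):
    a=np.array(c['attitude'],float)
    if a.shape==(3,3): return a
    from scipy.spatial.transform import Rotation as R
    return R.from_euler('xyz',a).as_matrix() if a.size==3 else R.from_quat(a).as_matrix()
def ray(c,u,v):
    K=np.array(c['intrinsics']); d=np.linalg.inv(K)@[u,v,1]
    return np.array(c['origin'],float),Rof(c)@[d[0],-d[1],-d[2]]
def onz(c,u,v,z):
    o,d=ray(c,u,v); return o+d*(z-o[2])/d[2]
def proj(c,p):
    q=Rof(c).T@(np.array(p,float)-c['origin']); w=np.array(c['intrinsics'])@[q[0],-q[1],-q[2]]
    return w[:2]/w[2]
E
python3 - <<'E'
from h import *
for n in('scene','top'):
    c=cam(n,n+'0.png'); print(n,{k:c[k] for k in c if k!='image'})
print(telemetry.state())
E
```

```text
scene {'intrinsics': array([[578.47535732,   0.        , 327.29354307],
       [  0.        , 578.47535732, 245.23068796],
       [  0.        ,   0.        ,   1.        ]]), 'origin': array([1089.55778   , -177.65343118, 1186.76610336]), 'attitude': array([ 0.55816339, -0.00387763,  1.28175589])}
top {'intrinsics': array([[512.88920598,   0.        , 306.50923866],
       [  0.        , 512.88920598, 243.32053307],
       [  0.        ,   0.        ,   1.        ]]), 'origin': array([ 196.9685174 ,   10.23232957, 1272.66074878]), 'attitude': array([ 0.21701958,  0.00618046, -1.61182308])}
{'time_s': 0.1, 'qpos': array([ 1.24619255,  0.62921159,  0.03844197,  1.51825289, -0.02700798,
        0.99631141, -0.02000681]), 'joint_vel': array([-9.33483972e-04, -1.67663057e-03,  1.46978670e-03, -2.05556860e-03,
       -5.49815639e-04,  8.65432300e-05,  7.61265484e-04]), 'effort': array([ 2.70083081e-03, -5.50797451e+01,  1.14750031e+00, -1.87116122e+01,
       -5.20720845e-02,  1.92639447e-02,  3.91125707e-05]), 'ee_pos': array([ 166.21653395, -627.70975737,  167.77816642]), 'tcp_rot': array([-3.13992707e+00,  5.90571851e-06,  2.58795227e-01]), 'force': array([-0.04519798, -0.41905448, -0.42926304]), 'torque': array([-0.00461045, -0.0221397 , -0.00069395]), 'grasp_force': 0.0, 'gripper_width': 0.998489617835127}
```

View pics/scene0.png

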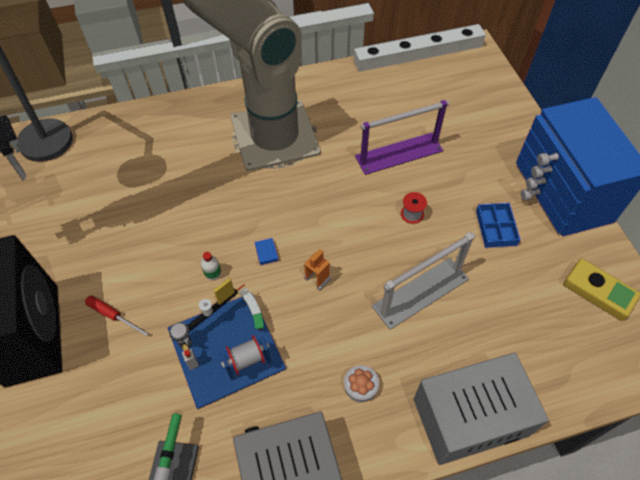

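View pics/top0.png

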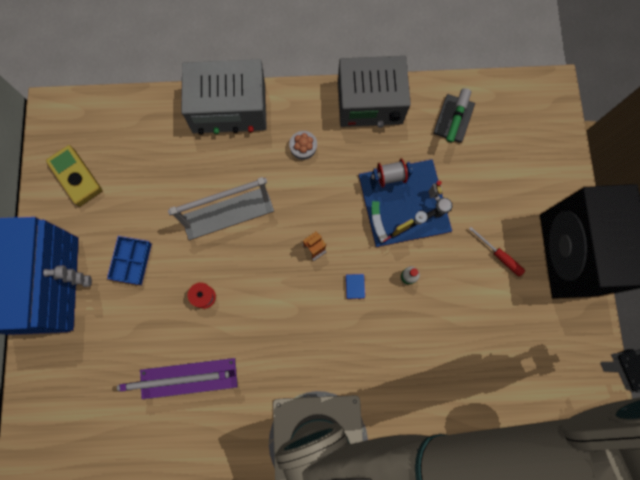

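The scene view shows the guide at (317,270), the grey stand with bar ends at (388,287) and (470,240), and the feeder with its yellow paddle at (224,292). In the top view the guide is at (315,245), the bar runs (174,211) to (263,183), and the paddle is at (404,228). The purple stand is the decoy.

```bash
python3 - <<'E'
from h import *
a=cv2.imread('pics/scene0.png');b=cv2.imread('pics/top0.png')
A=cv2.resize(a[230:390,150:350],None,fx=4,fy=4,interpolation=2)[:, :800]
cv2.imwrite('pics/cs.png',A[:600])
B=cv2.resize(b[150:270,290:460],None,fx=4.6,fy=4.6,interpolation=2)
cv2.imwrite('pics/ct.png',B)
s=optics.read_camera('scene');t=optics.read_camera('top')
print(proj(s,[0,0,0]),proj(t,[0,0,0]))
def tri(ps,pt):
    o1,d1=ray(s,*ps);o2,d2=ray(t,*pt)
    k=np.linalg.lstsq(np.c_[d1,-d2],o2-o1,rcond=None)[0]
    p,q=o1+k[0]*d1,o2+k[1]*d2; return ((p+q)/2).round(1),np.linalg.norm(p-q).round(1)
# scene/top bar post tops
print('bar',tri((388,285),(263,181)),tri((471,239),(174,210)))
for n,im in(('s',s['image']),('t',t['image'])):
    h=cv2.cvtColor(im,cv2.COLOR_RGB2HSV)
    m=cv2.inRange(h,(5,150,90),(14,255,255)); _,l,st,ce=cv2.connectedComponentsWithStats(m)
    print(n,'orange',[(st[i].tolist(),ce[i].round(1)) for i in range(1,len(st)) if st[i,4]>30])
    m=cv2.inRange(h,(20,150,80),(32,255,255)); _,l,st,ce=cv2.connectedComponentsWithStats(m)
    print(n,'yellow',[(st[i].tolist(),ce[i].round(1)) for i in range(1,len(st)) if st[i,4]>30])
E
```

```text
[274.45569211 135.61494176] [317.68987017 442.3324184 ]
bar (array([595.9, 101.4, 149.8]), np.float64(0.5)) (array([537.9, 309.6, 143. ]), np.float64(4.6))
s orange [([304, 250, 26, 36, 516], array([317.4, 266.7]))]
s yellow [([564, 259, 76, 61, 1684], array([597. , 288.6])), ([214, 279, 20, 25, 283], array([223.8, 290.9]))]
t orange [([303, 234, 23, 21, 221], array([314.3, 244.3]))]
t yellow [([47, 146, 54, 59, 1048], array([ 76.7, 179.4])), ([397, 222, 16, 9, 43], array([403.7, 226.2]))]
```

View pics/cs.png

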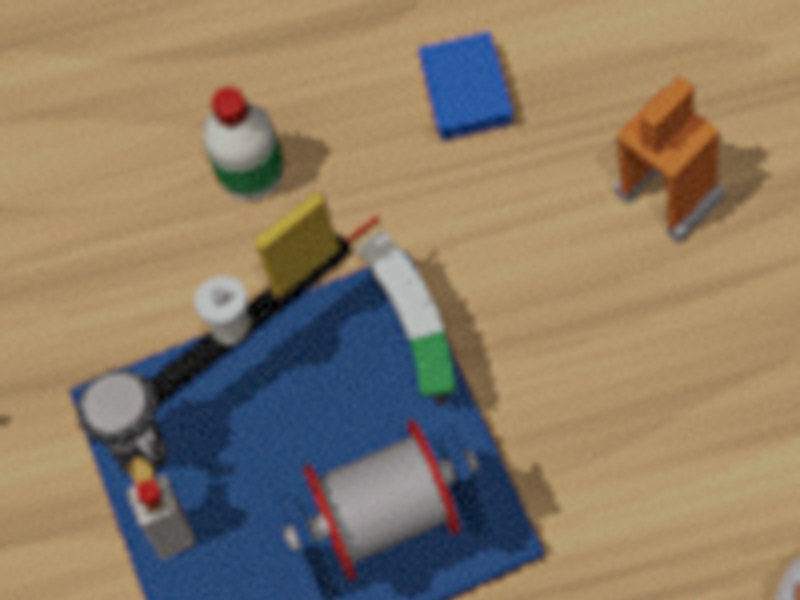

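View pics/ct.png

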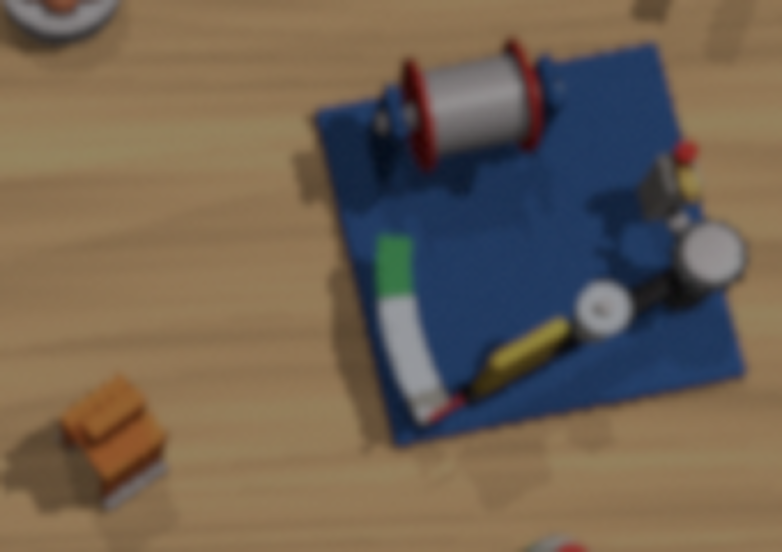

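The crops show the guide's fin-top centre near scene (317,256) and top (313.5,239). In the top view the paddle's top edge runs about (395,232) to (413,220), the pivot is near (445,205), and the reel side is up-image (+x world), so the paddle gets pushed in world +x.

```bash
python3 - <<'E'
from h import *
s=optics.read_camera('scene');t=optics.read_camera('top')
S=lambda x,y:(150+x/4,230+y/4)
T=lambda x,y:(290+x/4.6,150+y/4.6)
print('fin S',onz(s,*S(667,107),110).round(1),'T',onz(t,*T(110,410),110).round(1))
for nm,c,p,z in [('fin ends T',t,[T(82,430),T(140,392)],110),('fin ends S',s,[S(652,130),S(686,84)],110),
 ('foot edge T',t,[T(107,505),T(166,467)],0),('foot edge S',s,[S(680,237),S(722,190)],0),
 ('paddle top T',t,[T(476,388),T(562,325)],125),('paddle top S',s,[S(260,243),S(322,200)],125),
 ('pivot T',t,[T(712,250)],75),('pivot S',s,[S(117,400)],75),('roller T',t,[T(603,306)],100),('roller S',s,[S(221,297)],100),
 ('red tip T',t,[T(425,420)],52),('red tip S',s,[S(378,222)],52),('bar S',s,[(389,284),(470,239)],154),('bar T',t,[(263,182),(174,210)],154)]:
    q=[onz(c,*a,z) for a in p]; print(nm,[a.round(0)[:2].tolist() for a in q], (np.mean(q,0).round(0)[:2], np.degrees(np.arctan2(*(q[1]-q[0])[[1,0]])).round(1)) if len(q)>1 else '')
from scipy.spatial.transform import Rotation as R
print(R.from_euler('xyz',telemetry.state()['tcp_rot']).as_matrix().round(2))
E
```

```text
fin S [468.1 -12.3 110. ] T [462.6 -10.7 110. ]
fin ends T [[453.0, 4.0], [471.0, -26.0]] (array([462., -11.]), np.float64(-58.6))
fin ends S [[480.0, -24.0], [457.0, 2.0]] (array([468., -11.]), np.float64(131.5))
foot edge T [[434.0, -9.0], [454.0, -42.0]] (array([444., -25.]), np.float64(-59.2))
foot edge S [[491.0, -12.0], [468.0, 20.0]] (array([479.,   4.]), np.float64(125.3))
paddle top T [[463.0, -194.0], [493.0, -239.0]] (array([ 478., -216.]), np.float64(-56.1))
paddle top S [[496.0, -238.0], [480.0, -203.0]] (array([ 488., -220.]), np.float64(113.8))
pivot T [[544.0, -333.0]] 
pivot S [[537.0, -329.0]] 
roller T [[509.0, -267.0]] 
roller S [[507.0, -265.0]] 
red tip T [[463.0, -178.0]] 
red tip S [[461.0, -177.0]] 
bar S [[596.0, 103.0], [543.0, 305.0]] (array([570., 204.]), np.float64(104.8))
bar T [[592.0, 101.0], [534.0, 304.0]] (array([563., 203.]), np.float64(105.9))
[[ 0.97  0.26 -0.  ]
 [ 0.26 -0.97  0.  ]
 [-0.   -0.   -1.  ]]
```

drive_tool:
  plan: "0 0 -1 0 0; 0 0 -1 0 0; 0.65 -0.76 0 0 0; 0.65 -0.76 0 0 0; 0.65 -0.76 0 0 0; 0.65 -0.76 0 0 0; 0.65 -0.76 0 0 0; 0.65 -0.76 0 0 0"
  force: 20

```text
time_s: 0.97
ee_pos: [271.0, -410.3, 248.7]
tcp_rot: [3.141, -0.0, 0.258]
force: [1.1, 0.1, 0.7]
gripper_width: 0.998
grasp_force: 0.0
```

drive_tool:
  plan: "0.65 -0.76 0 0 0; 0.65 -0.76 0 0 0; 0.65 -0.76 0 0 0; 0.65 -0.76 0 0 0; 0.65 -0.76 0 0 0; 0.65 -0.76 0 0 0; 0.65 -0.76 0 0 0; 0.65 -0.76 0 0 0"

```text
time_s: 1.63
ee_pos: [409.8, -122.0, 248.9]
tcp_rot: [3.141, -0.001, 0.259]
force: [0.6, -0.8, 0.0]
gripper_width: 0.998
grasp_force: 0.0
```

drive_tool:
  plan: "0.65 -0.76 0 0 0; 0.65 -0.76 0 0 0; 0.65 -0.76 0 0 0; 0 0 0 -1 0; 0 0 0 -1 0; 0 0 0 -1 0; 0 0 0 -1 0; 0 0 0 -1 0"

```text
time_s: 2.3
ee_pos: [461.4, -15.5, 248.6]
tcp_rot: [3.141, 0.0, 0.788]
force: [1.0, 0.5, 0.0]
gripper_width: 0.997
grasp_force: 0.0
```

drive_tool:
  plan: "0 0 0 -1 0; 0 0 0 -1 0; 0 0 0 -1 0; 0 0 0 -1 0; 0 0 0 -1 0; 0 0 0 -1 0; 0 0 0 -1 0; 0 0 0 -1 0"

```text
time_s: 2.97
ee_pos: [461.4, -15.8, 248.7]
tcp_rot: [3.141, 0.0, 1.625]
force: [0.8, -0.3, 0.1]
gripper_width: 1.0
grasp_force: 0.0
```

drive_tool:
  plan: "0 0 0 -1 0; 0 0 0 -1 0; 0 0 0 -1 0; 0 0 0 -1 0; 0 0 0 -1 0; 0 0 0 0 0; 0 0 0 0 0"

```text
time_s: 3.55
ee_pos: [461.4, -15.8, 248.6]
tcp_rot: [3.142, -0.0, 2.14]
force: [-0.2, -1.0, -0.1]
gripper_width: 0.997
grasp_force: 0.0
```

drive_tool:
  plan: "0.07 0.11 0 0 0; 0 0 0.8 0 0; 0 0 0.8 0 0; 0 0 0.8 0 0; 0 0 0.8 0 0; 0 0 0.6 0 0; 0 0 0.3 0 0; 0 0 0 0 0"

```text
time_s: 4.22
ee_pos: [461.7, -10.5, 82.2]
tcp_rot: [-3.137, -0.003, 2.143]
force: [0.0, 0.2, -0.2]
gripper_width: 1.002
grasp_force: 0.0
```

```bash
python3 - <<'E'
from h import *
a=cam('scene')['image'][190:340,230:430,::-1]; b=cam('top')['image'][170:320,230:430,::-1]
cv2.imwrite('pics/g1.png',np.hstack([cv2.resize(x,None,fx=2,fy=2) for x in (a,b)]))
E
```

```text
(no output)
```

View pics/g1.png

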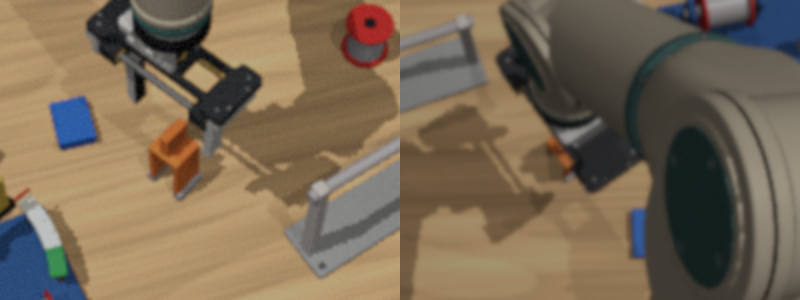

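The picture shows the guide fin at crop (175,135) in the left half and the finger tips near (137,100) and (210,150), so the fingers may sit a little robot-side of the fin. I'll check by projection.

```bash
python3 - <<'E'
from h import *
s=cam('scene'); st=telemetry.state(); p=np.array(st['ee_pos']); print(p)
y=st['tcp_rot'][2]; ty=np.array([np.sin(y),-np.cos(y),0])
for nm,q in [('tcp',p),('f+',p+47*ty),('f-',p-47*ty),('fintop',[464,-11,110]),('f+back',p+59*ty),('f-back',p-59*ty)]:
    print(nm,proj(s,q).round(1),((proj(s,q)-[230,190])*2).round(0))
im=s['image'][215:300,270:370,::-1]; cv2.imwrite('pics/g2.png',cv2.resize(im,None,fx=7,fy=7,interpolation=2)[:595])
E
```

```text
[464.48165227 -10.42372978  85.29501258]
tcp [317.3 260.9] [175. 142.]
f+ [333.5 273.1] [207. 166.]
f- [301.4 249.1] [143. 118.]
fintop [316.8 255.1] [174. 130.]
f+back [337.7 276.2] [215. 172.]
f-back [297.4 246.1] [135. 112.]
```

View pics/g2.png

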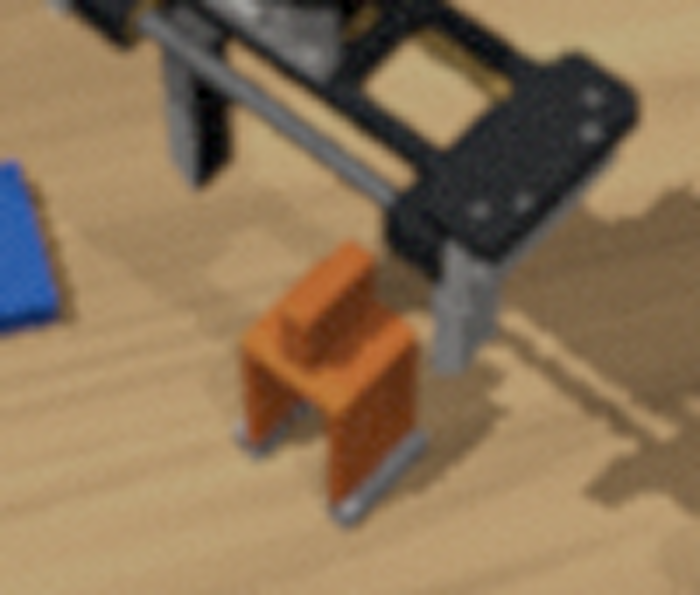

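The tips appear about 8 px above their predicted places. I'll compare the carriage in the top view to tell a height offset from a sideways one.

```bash
python3 - <<'E'
from h import *
s=cam('scene');t=cam('top'); st=telemetry.state(); p=np.array(st['ee_pos']); print(p,st['tcp_rot'])
y=st['tcp_rot'][2]; ty=np.array([np.sin(y),-np.cos(y),0]); tx=np.array([np.cos(y),np.sin(y),0])
for z in (0,97,117):
  for nm,a in (('+',1),('-',-1)):
    for b in (-37,37):
      q=p+a*88*ty+b*tx+[0,0,z]; print(z,nm,b,'S g2',((proj(s,q)-[270,215])*7).round(0),'T',((proj(t,q)-[230,170])*2).round(0))
im=t['image'][180:280,260:380,::-1]; cv2.imwrite('pics/g3.png',cv2.resize(im,None,fx=6,fy=6,interpolation=2))
E
```

```text
[464.75830725 -10.74411895  85.72144745] [3.13952848e+00 1.43792021e-03 2.14315880e+00]
0 + -37 S g2 [468. 564.] T [150.  66.]
0 + 37 S g2 [621. 403.] T [100. 100.]
0 - -37 S g2 [ 46. 242.] T [237. 183.]
0 - 37 S g2 [202.  96.] T [185. 219.]
97 + -37 S g2 [474. 409.] T [150.  40.]
97 + 37 S g2 [638. 240.] T [95. 77.]
97 - -37 S g2 [23. 72.] T [243. 167.]
97 - 37 S g2 [190. -80.] T [188. 206.]
117 + -37 S g2 [475. 374.] T [150.  34.]
117 + 37 S g2 [641. 204.] T [94. 72.]
117 - -37 S g2 [18. 34.] T [245. 163.]
117 - 37 S g2 [ 187. -119.] T [188. 203.]
```

View pics/g3.png

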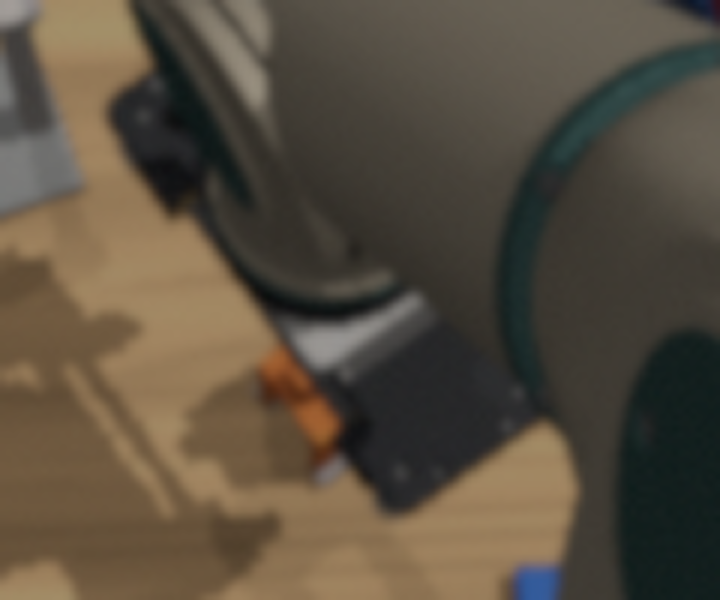

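In the top view the gripper's lower corner at (395,510) and left corner at (112,110) sit above prediction, as in the scene view. That points to height, not sideways error. Closing here is a harmless test: it either stops on the 12 mm fin or shuts above it.

drive_tool:
  plan: "0 0 0 0 1; 0 0 0 0 1; 0 0 0 0 1; 0 0 0 0 1; 0 0 0 0 1; 0 0 0 0 1; 0 0 0 0 1; 0 0 0 0 1"

```text
time_s: 5.13
ee_pos: [463.6, -10.9, 84.6]
tcp_rot: [-3.142, -0.0, 2.144]
force: [-0.4, -0.0, 0.6]
gripper_width: 0.471
grasp_force: 0.0
```

drive_tool:
  plan: "0 0 0 0 1; 0 0 0 0 1; 0 0 0 0 1; 0 0 0 0 1; 0 0 0 0 1; 0 0 0 0 1; 0 0 0 0 1; 0 0 0 0 1"

```text
time_s: 5.8
ee_pos: [463.6, -10.9, 84.6]
tcp_rot: [3.142, 0.0, 2.144]
force: [-0.7, 1.7, 0.8]
gripper_width: 0.003
grasp_force: 0.0
```

```bash
python3 - <<'E'
from h import *
s=cam('scene');t=cam('top')
a=s['image'][215:300,270:370,::-1].copy(); b=t['image'][200:285,270:370,::-1].copy()
p=telemetry.state()['ee_pos'];print(p, proj(s,p),proj(t,p))
st=telemetry.state();print(st['qpos'])
cv2.imwrite('pics/g4.png',np.hstack([cv2.resize(x,None,fx=4,fy=4,interpolation=2) for x in(a,b)]))
for n,c in(('s',s),('t',t)):
    m=cv2.inRange(cv2.cvtColor(c['image'],cv2.COLOR_RGB2HSV),(5,150,90),(14,255,255)); _,l,q,ce=cv2.connectedComponentsWithStats(m)
    print(n,[(q[i].tolist(),ce[i].round(1)) for i in range(1,len(q)) if q[i,4]>30])
E
```

```text
[463.59384286 -10.90909773  84.59217382] [316.94146411 260.82743197] [313.89320948 241.12926763]
[ 0.31492232  0.54196898 -0.50275831  2.09775081  0.45107376  0.60670669
  0.06895268]
s [([304, 253, 26, 33, 488], array([317.4, 267.7]))]
t [([304, 240, 13, 15, 64], array([311.2, 248.8]))]
```

View pics/g4.png

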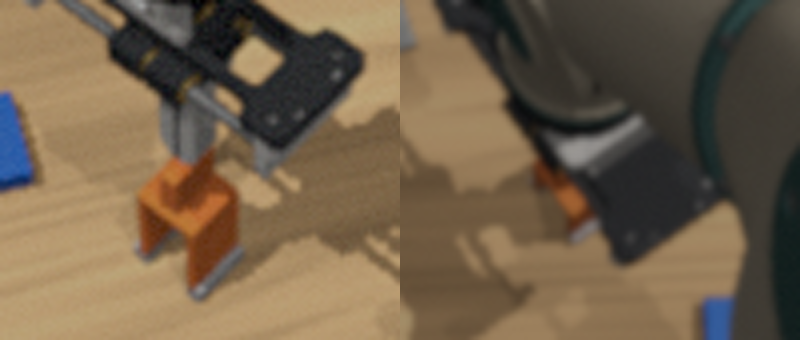

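The scene crop shows the shut finger tips at (190,160) covering the far end of the fin, so they are above it. The real tips sit roughly 30 mm higher than I assumed. I'll reopen, lower 28 mm and close again.

drive_tool:
  plan: "0 0 0 0 0.3; 0 0 0 0 0.3; 0 0 0 0 0.3; 0 0 0 0 0.3; 0 0 0 0 0.3; 0 0 0 0 0.3; 0 0 0 0 0.3; 0 0 0 0 0.3"

```text
time_s: 6.57
ee_pos: [463.6, -11.0, 84.6]
tcp_rot: [3.142, 0.0, 2.144]
force: [0.0, -0.5, 0.4]
gripper_width: 0.53
grasp_force: 0.0
```

drive_tool:
  plan: "0 0 0 0 0.3; 0 0 0 0 0.3; 0 0 0 0 0.3; 0 0 0.2 0 0.3; 0 0 0.2 0 0.3; 0 0 0.2 0 0.3; 0 0 0.1 0 0.3; 0 0 0 0 0.3"

```text
time_s: 7.23
ee_pos: [462.5, -10.9, 55.3]
tcp_rot: [-3.139, -0.001, 2.144]
force: [0.5, -0.5, -0.2]
gripper_width: 0.697
grasp_force: 0.0
```

drive_tool:
  plan: "0 0 0 0 1; 0 0 0 0 1; 0 0 0 0 1; 0 0 0 0 1; 0 0 0 0 1; 0 0 0 0 1; 0 0 0 0 1; 0 0 0 0 1"

```text
time_s: 7.9
ee_pos: [463.6, -11.0, 56.7]
tcp_rot: [3.141, 0.0, 2.144]
force: [0.4, -0.4, -0.2]
gripper_width: 0.17
grasp_force: 0.0
```

drive_tool:
  plan: "0 0 0 0 1; 0 0 0 0 1; 0 0 0 0 1"

```text
time_s: 8.15
ee_pos: [463.4, -11.0, 56.6]
tcp_rot: [-3.141, -0.0, 2.144]
force: [-0.2, 0.5, 0.4]
gripper_width: 0.123
grasp_force: 20.0
```

Gripped: the opening matches the 12 mm fin at 20 N. Now lift straight up and carry to the bar.

drive_tool:
  plan: "0 0 -0.4 0 1; 0 0 -0.7 0 1; 0 0 -0.8 0 1; 0 0 -0.8 0 1; 0 0 -0.8 0 1; 0 0 -0.7 0 1; 0 0 -0.4 0 1; 0 0 0 0 1"
  force: 30

```text
time_s: 8.82
ee_pos: [465.8, -10.7, 243.5]
tcp_rot: [3.136, 0.004, 2.143]
force: [0.7, 0.0, -2.0]
gripper_width: 0.126
grasp_force: 30.0
```

drive_tool:
  plan: "0.25 0.41 0 0.5 1; 0.4 0.65 0 0 1; 0.5 0.82 0 0 1; 0.5 0.82 0 0 1; 0.5 0.82 0 0 1; 0.5 0.8 0 0 1; 0.3 0.5 0 0 1; 0.15 0.25 0 0 1"

```text
time_s: 9.48
ee_pos: [576.5, 202.1, 238.0]
tcp_rot: [-3.14, -0.003, 2.096]
force: [-1.1, 0.7, -2.6]
gripper_width: 0.127
grasp_force: 30.0
```

drive_tool:
  plan: "0 0 0 0.9 1; 0 0 0 0.9 1; 0 0 0 0.6 1; 0 0 0 0 1; 0 0 0 0 1"

```text
time_s: 9.9
ee_pos: [576.2, 196.9, 239.3]
tcp_rot: [-3.139, 0.001, 1.841]
force: [0.7, -0.3, -2.0]
gripper_width: 0.125
grasp_force: 30.0
```

```bash
python3 - <<'E'
from h import *
s=cam('scene','s5.png');t=cam('top','t5.png')
st=telemetry.state();print(st['ee_pos'],np.degrees(st['tcp_rot'][2]))
a=s['image'][150:330,340:500,::-1]; b=t['image'][130:310,150:310,::-1]
cv2.imwrite('pics/g5.png',np.hstack([cv2.resize(x,None,fx=2.5,fy=2.5,interpolation=2) for x in(a,b)]))
E
```

```text
[576.54244281 197.2413714  239.88988349] 105.49233838101804
```

View pics/g5.png

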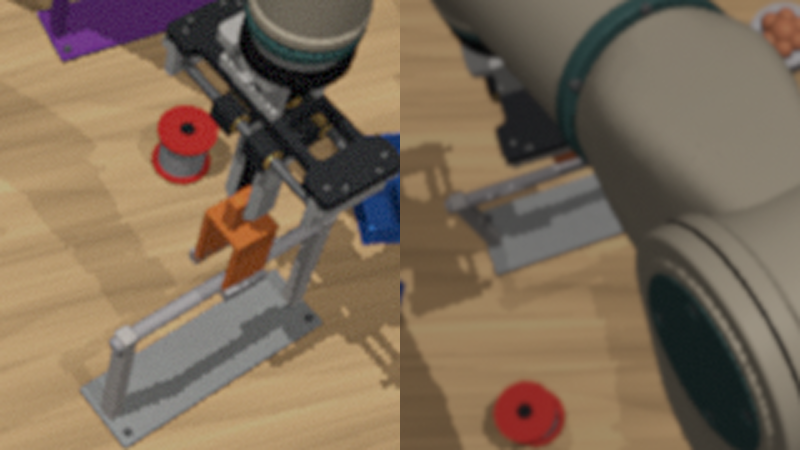

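The scene crop shows the guide held over the bar, with the near foot's left corner at (222,292) and the far foot at (193,260). The bar passes diagonally below, from (122,340) to (320,215).

```bash
python3 - <<'E'
from h import *
s=cam('scene'); st=telemetry.state(); p=st['ee_pos'];y=st['tcp_rot'][2]
gx=np.array([np.sin(y),-np.cos(y),0]); gy=np.array([np.cos(y),np.sin(y),0])
P=lambda q:((proj(s,q)-[340,150])*2.5).round(0)
c=np.array([p[0],p[1],238])
print('near foot corners',P(c+25*gx-20*gy+[0,0,-55]),P(c+25*gx+20*gy+[0,0,-55]),'far',P(c-25*gx-20*gy+[0,0,-55]),'roof near L',P(c+25*gx-20*gy+[0,0,21]),'roof near R',P(c+25*gx+20*gy+[0,0,21]))
m=np.array([566,203,145]);u=np.array([-.2656,.964,0])
print('bar axis ends',P(m-98*u),P(m+98*u))
im=s['image'];m=cv2.inRange(cv2.cvtColor(im,cv2.COLOR_RGB2HSV),(5,150,60),(14,255,255))
ys,xs=np.nonzero(m[150:330,340:500]); pts=np.c_[xs,ys]*2.5
h=cv2.approxPolyDP(cv2.convexHull(pts.astype(np.float32)),6,True);print(h[:,0].tolist())
E
```

```text
near foot corners [226. 303.] [266. 280.] far [189. 257.] roof near L [242. 253.] roof near R [284. 229.]
bar axis ends [126. 334.] [313. 227.]
[[227.5, 285.0], [197.5, 255.0], [152.5, 165.0], [157.5, 122.5], [177.5, 105.0], [207.5, 112.5], [275.0, 222.5], [262.5, 262.5]]
```

drive_tool:
  plan: "0.2 -0.19 0 0 1; 0 0 0.3 0 1; 0 0 0.3 0 1; 0 0 0.1 0 1; 0 0 0.1 0 1; 0 0 0 0 1; 0 0 0 0 1"

```text
time_s: 10.63
ee_pos: [567.5, 203.9, 208.9]
tcp_rot: [3.141, -0.0, 1.84]
force: [-0.2, -0.2, -2.8]
gripper_width: 0.124
grasp_force: 30.0
```

```bash
python3 - <<'E'
from h import *
s=cam('scene');print(telemetry.state()['ee_pos'],telemetry.state()['force'])
cv2.imwrite('pics/g6.png',cv2.resize(s['image'][205:285,370:470,::-1],None,fx=7,fy=7,interpolation=2))
E
```

```text
[567.77954825 203.94873422 209.13048034] [-0.79818542 -0.12076556 -2.20570471]
```

View pics/g6.png

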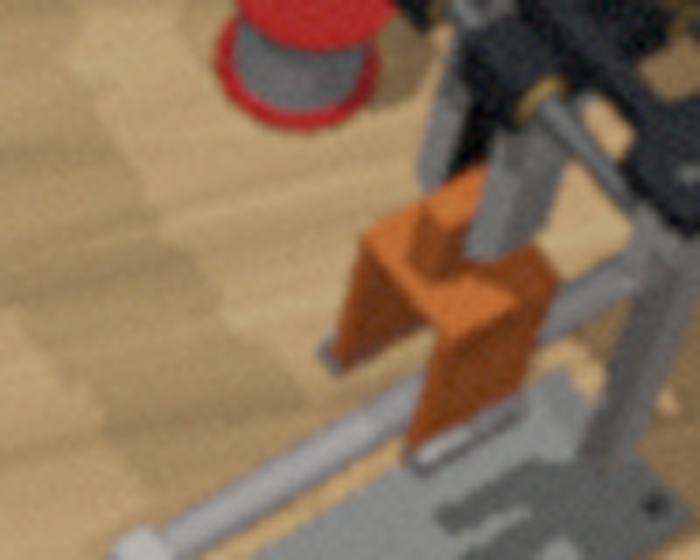

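The view shows the bar axis passing midway between the two feet (near foot (415,460), far foot (330,355), bar at (372,421)), so it is aligned. I'll lower gently.

drive_tool:
  plan: "0 0 0.2 0 1; 0 0 0.2 0 1; 0 0 0.3 0 1; 0 0 0.3 0 1; 0 0 0.3 0 1; 0 0 0.2 0 1; 0 0 0.1 0 1; 0 0 0 0 1"

```text
time_s: 11.35
ee_pos: [566.8, 203.3, 143.4]
tcp_rot: [-3.14, 0.0, 1.84]
force: [0.1, 0.2, -2.7]
gripper_width: 0.126
grasp_force: 30.0
```

drive_tool:
  plan: "0 0 0.05 0 1; 0 0 0.05 0 1; 0 0 0 0 1; 0 0 0 0 1"

```text
time_s: 11.68
ee_pos: [567.7, 203.8, 140.9]
tcp_rot: [3.141, 0.0, 1.84]
force: [-0.5, 0.2, -2.4]
gripper_width: 0.127
grasp_force: 30.0
```

drive_tool:
  plan: "0 0 0.05 0 1; 0 0 0.03 0 1; 0 0 0 0 1; 0 0 0 0 1"

```text
time_s: 12.02
ee_pos: [568.0, 203.9, 138.5]
tcp_rot: [3.14, 0.0, 1.84]
force: [-1.8, -1.2, 5.8]
gripper_width: 0.123
grasp_force: 30.0
```

Contact came at exactly the expected height. Release and rise.

drive_tool:
  plan: "0 0 -0.03 0 0.4; 0 0 0 0 0.4; 0 0 0 0 0.4; 0 0 0 0 0.4; 0 0 0 0 0.4; 0 0 0 0 0.4; 0 0 0 0 0.4; 0 0 0 0 0.4"

```text
time_s: 12.68
ee_pos: [567.5, 203.7, 138.5]
tcp_rot: [3.142, 0.0, 1.84]
force: [0.1, 0.6, -0.3]
gripper_width: 0.592
grasp_force: 0.0
```

drive_tool:
  plan: "0 0 -0.3 0 0.4; 0 0 -0.6 0 0.4; 0 0 -1 0 0.4; 0 0 -0.6 0 0.4; 0 0 -0.2 0 0.4; 0 0 0 0 0.4"

```text
time_s: 13.18
ee_pos: [569.0, 204.6, 249.7]
tcp_rot: [3.136, -0.001, 1.84]
force: [0.2, 0.7, 0.7]
gripper_width: 0.598
grasp_force: 0.0
```

```bash
python3 - <<'E'
from h import *
s=cam('scene'); print(telemetry.state()['ee_pos'],telemetry.state()['qpos'].round(2))
m=cv2.inRange(cv2.cvtColor(s['image'],cv2.COLOR_RGB2HSV),(5,150,60),(14,255,255));m[:,:380]=0
_,l,q,ce=cv2.connectedComponentsWithStats(m)
for i in range(1,len(q)):
  if q[i,4]>30:
    print(q[i].tolist(),ce[i])
    ys,xs=np.nonzero(l==i); print(cv2.approxPolyDP(cv2.convexHull(np.c_[xs,ys].astype(np.float32)),2,True)[:,0].tolist())
y=np.radians(105.5);gx=np.array([np.sin(y),-np.cos(y),0]); gy=np.array([np.cos(y),np.sin(y),0]);c=np.array([567,203.5,137])
for a,b,z in((21,-20,-52),(21,20,-52),(21,20,21),(-21,-20,21),(-21,-20,-52),(0,17,55),(0,-17,55)): print((a,b,z),proj(s,c+a*gx+b*gy+[0,0,z]).round(1))
E
```

```text
[567.83395268 203.76531128 247.53120486] [-0.05  0.53 -0.55  1.54  0.3   1.15 -0.39]
[491, 0, 63, 46, 767] [529.81747066  14.62711864]
[[536.0, 45.0], [491.0, 0.0], [553.0, 0.0]]
[380, 12, 28, 30, 246] [389.45121951  29.41463415]
[[407.0, 35.0], [380.0, 41.0], [380.0, 13.0], [382.0, 12.0]]
[414, 247, 29, 37, 485] [430.08247423 263.49278351]
[[440.0, 249.0], [442.0, 264.0], [438.0, 274.0], [423.0, 283.0], [414.0, 265.0], [417.0, 257.0], [429.0, 249.0]]
(21, -20, -52) [423.3 287.6]
(21, 20, -52) [438.1 278.9]
(21, 20, 21) [444.  261.9]
(-21, -20, 21) [416.2 255.9]
(-21, -20, -52) [411.7 273.1]
(0, 17, 55) [439.3 246.5]
(0, -17, 55) [425.9 254.1]
```

The orange outline matches the hanging pose within 1 px, so the guide is placed. Now to the front of the paddle, fingers shutting on the way.

drive_tool:
  plan: "-0.41 -0.24 0 0 1; -0.82 -0.48 0 0 1; -0.82 -0.48 0 0 1; -0.82 -0.48 0 0 1; -0.82 -0.48 0 0 1; -0.82 -0.48 0 0 1; -0.82 -0.48 0 0 1; -0.82 -0.48 0 0 1"

```text
time_s: 13.9
ee_pos: [491.8, -73.6, 244.8]
tcp_rot: [-3.138, -0.001, 1.84]
force: [1.0, -1.3, 0.4]
gripper_width: 0.071
grasp_force: 0.0
```

drive_tool:
  plan: "-0.82 -0.48 0 0 1; -0.82 -0.48 0 0 1; -0.82 -0.48 0 0 1; -0.82 -0.48 0 0 1; -0.41 -0.24 0 0 1; 0 0 0 1 1; 0 0 0 1 1; 0 0 0 1 1"

```text
time_s: 14.57
ee_pos: [448.3, -237.3, 244.6]
tcp_rot: [-3.138, -0.002, 1.519]
force: [0.2, 0.7, -0.2]
gripper_width: 0.003
grasp_force: 0.0
```

drive_tool:
  plan: "0 0 0 1 1; 0 0 0 1 1; 0 0 0 1 1; 0 0 0 1 1; 0 0 0 1 1; 0 0 0 1 1; 0 0 0 1 1; 0 0 0 1 1"

```text
time_s: 15.23
ee_pos: [448.5, -236.6, 244.7]
tcp_rot: [-3.138, 0.002, 0.683]
force: [0.4, -0.3, -0.2]
gripper_width: 0.006
grasp_force: 0.0
```

drive_tool:
  plan: "0 0 0 1 1; 0 0 0 1 1; 0 0 0 1 1; 0 0 0 1 1; 0 0 0 0 1; 0 0 0 0 1"

```text
time_s: 15.73
ee_pos: [449.1, -236.6, 245.2]
tcp_rot: [-3.14, 0.002, 0.272]
force: [0.1, 0.2, -0.1]
gripper_width: 0.004
grasp_force: 0.0
```

```bash
python3 - <<'E'
from h import *
s=optics.read_camera('scene');print(telemetry.state()['ee_pos'],np.degrees(telemetry.state()['tcp_rot']),telemetry.state()['qpos'].round(2))
b=cv2.imread('pics/top0.png');a=cv2.imread('pics/scene0.png');t=optics.read_camera('top')
print('flux',onz(t,411,271,85),onz(s,208,257,85))
# yellow paddle now in scene vs before
for im in (a,s['image'][:,:,::-1]):
    m=cv2.inRange(cv2.cvtColor(np.ascontiguousarray(im),cv2.COLOR_BGR2HSV),(20,150,80),(32,255,255));_,l,q,ce=cv2.connectedComponentsWithStats(m)
    print([(q[i].tolist(),ce[i].round(1)) for i in range(1,len(q)) if q[i,4]>30])
E
```

```text
[ 449.3109408  -236.67028522  245.50787699] [-1.79916864e+02  1.04932312e-01  1.55928237e+01] [ 0.53  0.34 -0.14  1.8   0.06  1.01 -0.93]
flux [ 382.27838292 -234.79168724   85.        ] [ 386.12355051 -239.71191611   85.        ]
[([564, 259, 76, 61, 1690], array([597.1, 288.6])), ([214, 279, 20, 25, 283], array([223.8, 290.8]))]
[([564, 259, 76, 61, 1664], array([596.9, 288.7])), ([215, 279, 19, 25, 283], array([223.9, 290.9]))]
```

drive_tool:
  plan: "0 0 0.5 0 1; 0 0 0.8 0 1; 0 0 0.8 0 1; 0 0 0.8 0 1; 0 0 0.8 0 1; 0 0 0.6 0 1; 0 0 0.4 0 1; 0 0 0 0 1"

```text
time_s: 16.5
ee_pos: [447.3, -235.8, 55.3]
tcp_rot: [-3.137, 0.005, 0.271]
force: [-1.0, 0.3, -0.2]
gripper_width: 0.004
grasp_force: 0.0
```

```bash
python3 - <<'E'
from h import *
s=cam('scene');print(telemetry.state()['ee_pos'],telemetry.state()['force'])
m=cv2.inRange(cv2.cvtColor(s['image'],cv2.COLOR_RGB2HSV),(20,150,80),(32,255,255));m[:,400:]=0;_,l,q,ce=cv2.connectedComponentsWithStats(m)
print([(q[i].tolist(),ce[i].round(1)) for i in range(1,len(q)) if q[i,4]>10])
E
```

```text
[ 448.65179099 -236.31712706   57.08260413] [-0.12602811 -0.10135332  0.18208773]
[([214, 279, 20, 25, 286], array([223.8, 291. ]))]
```

drive_tool:
  plan: "0.2 -0.01 0 0 1; 0.2 -0.02 0 0 1; 0.2 -0.01 0 0 1; 0.2 -0.02 0 0 1; 0.2 -0.01 0 0 1; 0.2 -0.02 0 0 1; 0 0 0 0 1"

```text
time_s: 17.13
ee_pos: [496.3, -220.4, 58.9]
tcp_rot: [3.141, 0.0, 0.27]
force: [-5.3, -1.2, 4.3]
gripper_width: 0.006
grasp_force: 2.6
```

```bash
cat > pad.py <<'E'
from h import *
s=cam('scene');st=telemetry.state();print(st['ee_pos'],st['force'])
h=cv2.cvtColor(s['image'],cv2.COLOR_RGB2HSV)
for n,lo,hi in(('yel',(20,150,80),(32,255,255)),('grn',(50,120,60),(80,255,255))):
    m=cv2.inRange(h,lo,hi);m[:,400:]=0;m[:260]=0;m[370:]=0;_,l,q,ce=cv2.connectedComponentsWithStats(m)
    print(n,[(q[i].tolist(),ce[i].round(1)) for i in range(1,len(q)) if q[i,4]>10])
P=np.array([541.3,-329.9])
def pc(th,r=122,z=95):
    a=np.radians(117.5)-th; return proj(s,[*(P+r*np.array([np.cos(a),np.sin(a)])),z])
for th in(0,.2,.3,.4,.5,.6): print(th,pc(th).round(1),'tip',pc(th,172,52).round(1))
E
python3 pad.py
```

```text
[ 495.29291543 -220.69383306   58.73914673] [-5.34141404 -1.36004431  4.09438954]
yel [([220, 288, 22, 23, 293], array([230.1, 299. ]))]
grn [([253, 314, 11, 15, 124], array([258. , 321.2]))]
0 [224. 291.] tip [244.6 286. ]
0.2 [230.4 299.1] tip [253.4 296.9]
0.3 [232.8 303.6] tip [256.9 303.1]
0.4 [234.7 308.4] tip [259.7 309.6]
0.5 [236.1 313.5] tip [261.7 316.5]
0.6 [236.9 318.8] tip [263.  323.7]
```

The paddle centroid matches the model at about 0.2 rad. Push on to about 0.52.

drive_tool:
  plan: "0.2 -0.02 0 0 1; 0.2 -0.02 0 0 1; 0.2 -0.02 0 0 1; 0.2 -0.02 0 0 1; 0.15 0 0 0 1; 0 0 0 0 1; 0 0 0 0 1; 0 0 0 0 1"

```text
time_s: 17.85
ee_pos: [527.5, -209.8, 58.0]
tcp_rot: [-3.142, 0.006, 0.267]
force: [-7.2, -4.2, 2.3]
gripper_width: 0.005
grasp_force: 3.9
```

```bash
python3 pad.py | head -3
```

```text
[ 527.37557015 -209.83125499   57.98290535] [-9.99484281 -3.91910793  1.9173325 ]
yel [([225, 305, 23, 18, 290], array([235.8, 313.4]))]
grn [([254, 317, 10, 12, 95], array([258.4, 322.7]))]
```

drive_tool:
  plan: "0.06 0 0 0 1; 0 0 0 0 1; 0 0 0 0 1; 0 0 0 0 1; 0 0 0 0 1; 0 0 0 0 1; 0 0 0 0 1; 0 0 0 0 1"

```text
time_s: 18.57
ee_pos: [529.4, -209.7, 58.0]
tcp_rot: [3.141, 0.007, 0.266]
force: [-8.0, -6.3, 2.1]
gripper_width: 0.006
grasp_force: 3.9
```

```bash
python3 pad.py | head -3; python3 - <<'E'
from h import *
s=cam('scene');m=cv2.inRange(cv2.cvtColor(s['image'],cv2.COLOR_RGB2HSV),(5,150,60),(14,255,255));m[:,:400]=0;m[:200]=0
print(cv2.boundingRect(m[:, :460]), cv2.moments(m[:,:460],True)['m00'])
print(r.close_job())
E
```

```text
[ 529.42054237 -209.7237188    57.96665468] [-8.68341236 -5.25635393  0.99847861]
yel [([225, 306, 23, 18, 292], array([236. , 314.2]))]
grn [([254, 318, 10, 11, 84], array([258.5, 323.4]))]
(401, 201, 42, 83) 502.0
the job is handed in; nothing more can be done
None
```

I hung the wire guide astride the feed bar and let go, then handed the job in while holding the tensioner at about 0.51 rad by camera estimate (past the click) with roughly 8–10 N; no verdict came back.

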